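# Set the dosing wheel of the sprinkle dispenser

### The arm

A 6-joint arm with a two-finger parallel gripper is mounted at the origin on the work surface. World frame = base frame: x ahead of the robot, y to its left, z up, the work surface at z = 0. Lengths are in m, angles in degrees, forces in N, time in s.
With the tool pointing down it reaches from about 0.3 to 0.75 m from the base axis. Payload 8.5 kg.
Tool frame: the origin (TCP) lies at the very end of the fingers, on their centre line; the grasp point (between the pads) lies 19 mm behind it (env.tcp_to_grasp is the distance from the TCP to the grasp point, in m); z points along the fingers, y is the line along which they close (so a half turn about z gives the same grasp; the last joint's range is limited). The gripper opens to 85 mm and grips with 20 to 120 N. Pads are 22 mm wide; open, the fingers measure 114 mm over their backs; the gripper's body (76 mm by 85 mm) begins 54 mm behind the grasp point. The pads swing forward as they close: fully open they stand 13 mm farther back than shut.
Start: joints at [60.315, 21.807, 74.336, -0, 83.858, -12.336], TCP at [0.164, 0.525, 0.231] pointing down, gripper open.
Joint ranges: [-178.18, 178.18], [-50.72, 133.34], [12.68, 142.11], [-81.47, 261.47], [9.98, 163.14], [-165.26, 165.26]. Speed limits (degrees/s): [136.94, 136.94, 180, 180, 180, 180].

### API

Orientations are given as a 3x3 rotation matrix whose columns are the frame's x, y, z axes.
In Python, from rig import status, get_image, env gives the robot as it stands.
- The arm moves only by the shell command python3 -m handwheel 'ROWS' [FORCE]. ROWS is text: rows parted by semicolons, each of 7 numbers parted by spaces: the shift along the world's x, y, z in cm, then the turn, a rotation vector about the world's x, y, z in degrees, then the opening, from 0 (shut) to 1 (fully open). In form: dx dy dz wx wy wz gripper; .... A call has 1 to 8 rows; each row is the pose to reach, as a shift and turn from the pose commanded when the call began; what a row does not reach only later rows make up. A row lasts 1/12 s, in which the tool goes at most 41.7 mm and 7.16 degrees, less where a joint would pass 70% of its speed; a pose out of reach is approached as far as the arm can. A call with a gripper value outside its range is refused whole. The fingers move at their own pace and stop on an object; FORCE is the grip in N (left out, the last holds). Time passes only in rows, so rows that repeat a pose let the fingers close. It gives the time, the measured TCP pose, the force, the opening and the grip force at its end, in the units of the state.
- status.observe(): the state, without advancing time (a new reading comes with each control period).
- get_image(name): name is "scene" or "top"; returns a dict with "color" (480x640x3 uint8, red, green, blue), "vertical_fov" (degrees; the focal length in pixels is half the picture's height over the tangent of half this angle, whatever the lens; pixels are square), "cx", "cy" (the principal point, pixels), "k1" (the pictures are not rectified: a ray, as slopes to the right and down, at radius r is drawn at 1 + k1 r^2 times it, then the intrinsics apply), "xyz" and "orientation" of the camera in the world. Camera axes: x right, y down, z forward; pixel columns grow to the right and rows downward; lengths in m; the calibration is good to about 2 mm. A picture is of the moment at which its call begins. There is no depth.
- env.close_job(): hands the job in; it is judged then, once.
The state is a dict: "time_s": time; "q": joint angles; "qvel": joint speeds; "joint_efforts": joint torques, N m; "position": TCP position; "tool_rot": TCP orientation; "ft_force": force on the tool from outside, world axes, zero at the start; "wrist_torque": the same for the moment, N m; "grip_width": finger opening in m; "gripper_force": force on a finger pad.
Only numpy, scipy, OpenCV 4.12 (cv2) and the standard library are available. Lean on these libraries where they do the work, as an engineer would, in place of code of your own. Each camera call takes 0.05 s, during which the arm holds its last target. There are 200 camera calls.

### The job

Set the sprinkle dispenser for coarse sprinkles: turn its dosing wheel by the upright grip bar until the largest of its three holes shows whole in the fixed rectangular window at the dispenser's rim, then let go. Do not knock the iced cake that stands beside it.

Things in the scene. Friction and masses are not known exactly. Their poses are not given: they have to be found in the camera images.
- grip (a point): Middle of a grey upright bar (64 long, 14 thick, top 126 mm above the table, flat sides clear down to 82 mm) across the centre of a metal wheel 190 mm wide, top 70 mm above the table. The point is on the wheel's vertical axis, 108 mm up. x runs along the bar and turns with it, -x towards the largest hole, z up. The wheel turns both ways with light friction (0.06 N m) and stays where left.
- large_hole (a point): Centre of the largest of the wheel's three dark round holes, in the wheel's top face, 70 mm from its axis, in line with the bar; turns with the wheel. 30 mm across; the other two, at the same radius and 120 degrees apart, are 18 and 10 mm across. The wheel can turn 2.6 rad either side of hole-in-window; it starts at most 1.3 rad from it.
- window (a point): Centre of the fixed window, at the wheel's top face, 70 mm from its axis: the 54 mm wide (along the rim), 40 mm deep (radial) opening of a flat dark steel frame, 80 mm wide, that reaches over the wheel's rim from the edge of the fixed white housing (220 x 220, 60 mm high). The frame's top is 80 mm above the table, its inner edge 40 mm from the axis. x points to the axis, z up.
- cake_mid (a point): Middle (43 mm above the table) of the iced cake: small and tall, white icing with sprinkles on top, 76 mm across, 86 mm high, standing loose on the table beside the housing. To be left alone; z is its upright axis.
There are look-alikes about, which are no part of the job. What is shaped like the part that bears cake_mid but green or yellow is not meant.

How it is judged (in metres and radians):
At the end, for the whole second after the job is handed in: The centre of the largest hole lies within 13 mm (about 10 degrees of turn) of the window's centre, seen from above, so that the whole hole shows in the window, and stays there; the iced cake stands upright (horizontal distance between large_hole and window below 0.013 m and angle between cake_mid's own z axis and vertical below 0.3 rad); the robot touches nothing.
It fails at once if the iced cake is shifted by more than 30 mm or tipped (distance of cake_mid from where it was at the start of the episode above 0.03 m or angle between cake_mid's own z axis and vertical above 0.3 rad).
It also fails if it takes over 32 s, if anything falls off the work surface, if the arm or the gripper's body presses on something with over 40 N, if the wrist force passes 120 N, or if a joint passes its speed limit or range.

## Working session

There is one attempt and no reset: what is moved stays moved. The work goes in short steps, Python scripts to look and compute and a shell command to move; the robot and the scene stay as the last step left them, time stands still between calls to the robot, and variables do not carry over. Pictures are saved under pics/ and viewed, at most 10 in all, crops included, and the job is handed in when it is done.

```bash
mkdir -p pics
cat > h.py <<'E'
import numpy as np, cv2, pickle
from rig import status, get_image, env
def snap(n, tag):
    d=get_image(n); cv2.imwrite(f'pics/{tag}.png', d['color'][:,:,::-1]); pickle.dump(d,open(f'pics/{tag}.pkl','wb')); return d
def K(d):
    f=240/np.tan(np.radians(d['vertical_fov'])/2); return np.array([[f,0,d['cx']],[0,f,d['cy']],[0,0,1]])
def ray(d,uv):
    # OpenCV model: xd = x(1+k1 r^2), same
    p=cv2.undistortPoints(np.array([[uv]],float),K(d),np.array([d['k1'],0,0,0.]))[0,0]
    return np.array(d['orientation'])@np.array([p[0],p[1],1])
def at(d,uv,z):
    r=ray(d,uv); o=np.array(d['xyz']); return o+r*(z-o[2])/r[2]
def proj(d,P):
    R=np.array(d['orientation']); c=R.T@(np.atleast_2d(P)-np.array(d['xyz'])).T
    return cv2.projectPoints(c.T.copy(),np.zeros(3),np.zeros(3),K(d),np.array([d['k1'],0,0,0.]))[0][:,0]
E
python3 - <<'E'
from h import *
for n in ("top","scene"):
    d=snap(n,n+'0'); print(n,d['xyz'],d['vertical_fov'],d['k1'],np.round(d['orientation'],3).tolist())
print(status.observe())
E
```

```text
top [0.39093139 0.14535562 0.94321999] 46.65437822609021 -0.010506740981393967 [[-0.01, -0.99, 0.139], [-1.0, 0.006, -0.023], [0.022, -0.139, -0.99]]
scene [0.99425117 0.02610145 0.54442879] 52.302463394567546 -0.07403444586185613 [[0.185, 0.654, -0.733], [0.983, -0.12, 0.141], [0.004, -0.746, -0.665]]
{'time_s': 0.1, 'q': array([ 6.03139443e+01,  2.18370117e+01,  7.43775778e+01,  5.51876824e-04,
        8.38579909e+01, -1.23349321e+01]), 'qvel': array([-0.03791258, -0.05080074, -0.04976489, -0.01449643, -0.03089025,
       -0.07734633]), 'joint_efforts': array([ 5.36787120e-03, -4.49224341e+01, -2.31656492e+01, -9.80196933e-05,
        3.68158813e-03, -5.86433566e-05]), 'position': array([0.16389008, 0.52475265, 0.2307913 ]), 'tool_rot': array([[-9.54494681e-01,  2.98227261e-01, -6.35683203e-04],
       [ 2.98227808e-01,  9.54494093e-01, -1.09576443e-03],
       [ 2.79969037e-04, -1.23547973e-03, -9.99999198e-01]]), 'ft_force': array([-0.14578429, -0.3476162 , -0.25183413]), 'wrist_torque': array([-0.02563055, -0.04977738, -0.01012037]), 'gripper_force': 0.0, 'grip_width': 0.08534819691050577}
```

View pics/top0.png

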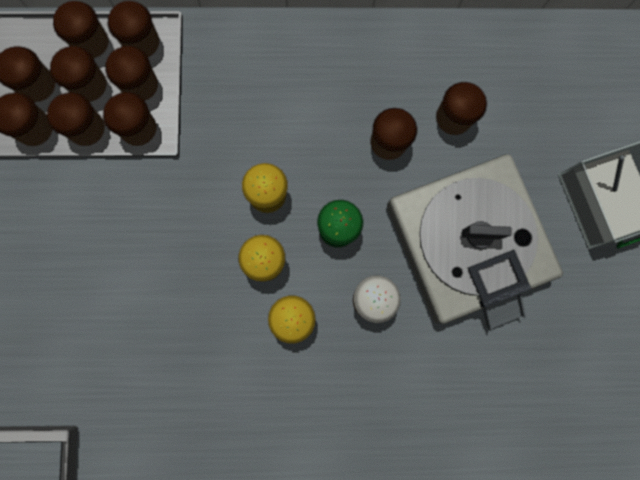

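View pics/scene0.png

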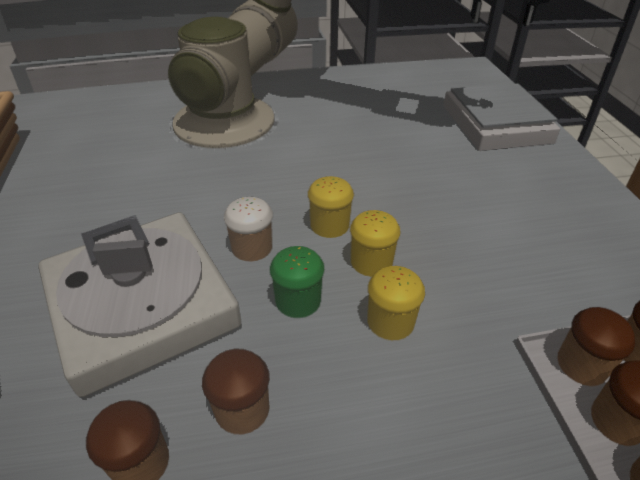

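The top view shows the dispenser, with the wheel centre near (480,237), the large hole at (523,238), the window near (498,276) and the white cake at (377,299). The scene view agrees. I'll enlarge the dispenser.

Run:
```python
import cv2
a=cv2.imread('pics/top0.png')[145:345,385:575]
a=cv2.resize(a,None,fx=3,fy=3,interpolation=cv2.INTER_CUBIC); a=cv2.convertScaleAbs(a,alpha=1.5)
cv2.imwrite('pics/c0.png',a)
```

```text
(no output)
```

View pics/c0.png

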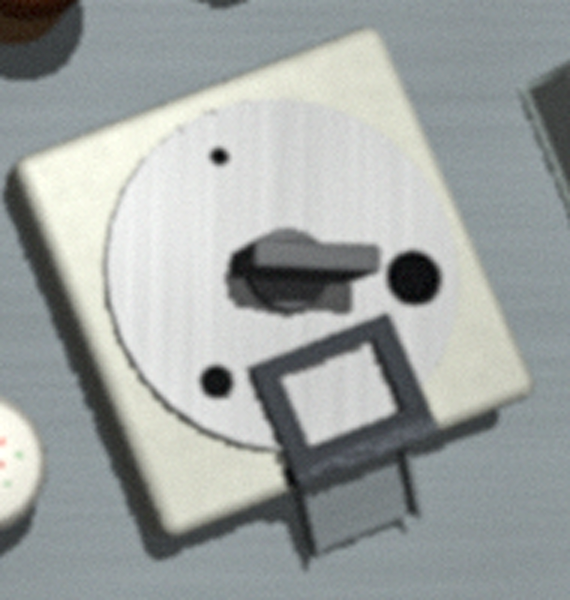

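Holes in the crop: large (414,278), medium (217,381), small (219,156). The window opening has corners (281,379), (372,343), (400,408) and (305,446).

```bash
cat > m.py <<'E'
from h import *
d=pickle.load(open('pics/top0.pkl','rb'))
f=lambda u,v:(385+(u+.5)/3-.5,145+(v+.5)/3-.5)
H=np.array([at(d,f(*p),.07)[:2] for p in [(414,278),(217,381),(219,156)]])
c=H.mean(0); print('holes',H.round(4).tolist(),'axis',c.round(4),'radii',np.linalg.norm(H-c,axis=1))
W=np.array([at(d,f(*p),.08)[:2] for p in [(281,379),(372,343),(400,408),(305,446)]])
w=W.mean(0); print('win',w,np.linalg.norm(w-c))
ang=lambda v:np.degrees(np.arctan2(v[1],v[0]))
print('ang large',ang(H[0]-c),'med-120',ang(H[1]-c),'small',ang(H[2]-c),'win',ang(w-c), 'frame edge',ang(W[3]-W[0]),ang(W[2]-W[1]))
B=np.array([at(d,f(*p),.126)[:2] for p in [(255,243),(378,247),(380,270),(255,267)]]);print('bar top',B.round(4).tolist(),B.mean(0))
k=at(d,(377,299),.086);print('cake',k)
E
python3 m.py
```

```text
holes [[0.5116, -0.2085], [0.4575, -0.1001], [0.5785, -0.1067]] axis [ 0.5159 -0.1384] radii [0.07018896 0.06982918 0.07019396]
win [ 0.44949438 -0.16136901] 0.07024354536152136
ang large -93.47029264282925 med-120 146.7038572165015 small 26.87089215550861 win -160.91859184901577 frame edge -162.8070977658672 -159.49522029508975
bar top [[0.5221, -0.1066], [0.5197, -0.1685], [0.508, -0.1689], [0.5099, -0.106]] [ 0.51492615 -0.13749331]
cake [0.41527363 0.03005318 0.086     ]
```

The geometry fits: axis at (0.516, -0.138), hole bearing -93.3°, window bearing -160.9°, so the wheel needs about -67.6°. The tool has to yaw about -76° to straddle the bar. I'll traverse at height.

```bash
python3 -m handwheel '1.9 -3.5 0 0 0 -4 1; 3.8 -7 0 0 0 -8 1; 5.7 -10.5 0 0 0 -12 1; 7.6 -14 0 0 0 -16 1; 9.5 -17.5 0 0 0 -20 1; 11.4 -21 0 0 0 -24 1; 13.3 -24.5 0 0 0 -28 1; 15.2 -28 0 0 0 -32 1' 40
python3 -m handwheel '1.9 -3.5 0 0 0 -4 1; 3.8 -7 0 0 0 -8 1; 5.7 -10.5 0 0 0 -12 1; 7.6 -14 0 0 0 -16 1; 9.5 -17.5 0 0 0 -20 1; 11.4 -21 0 0 0 -24 1; 13.3 -24.5 0 0 0 -28 1; 15.2 -28 0 0 0 -32 1' 40
python3 -m handwheel '1.6 -3.4 0 0 0 -4 1; 3.2 -6.8 0 0 0 -8 1; 4.8 -10.3 0 0 0 -12 1; 4.8 -10.3 0 0 0 -12 1; 4.8 -10.3 0 0 0 -12 1'
python3 - <<'E'
from h import *
s=status.observe(); print(s['time_s'],s['position'],s['tool_rot'].round(3).tolist(),s['q'].round(1), np.degrees(np.arctan2(s['tool_rot'][1,1],s['tool_rot'][0,1])))
E
```

```text
time_s: 0.77
position: [0.3162, 0.2432, 0.2313]
tool_rot: [[-0.649, 0.761, -0.0], [0.761, 0.649, -0.0], [-0.0, -0.0, -1.0]]
ft_force: [1.1, 0.6, 0.5]
grip_width: 0.0853
gripper_force: 0.0
time_s: 1.43
position: [0.4684, -0.0371, 0.2311]
tool_rot: [[-0.147, 0.989, -0.0], [0.989, 0.147, 0.0], [0.0, -0.0, -1.0]]
ft_force: [0.9, 0.2, -0.1]
grip_width: 0.0855
gripper_force: 0.0
time_s: 1.85
position: [0.5161, -0.1394, 0.2303]
tool_rot: [[0.061, 0.998, -0.001], [0.998, -0.061, 0.001], [0.001, -0.002, -1.0]]
ft_force: [0.0, 0.4, -0.3]
grip_width: 0.0852
gripper_force: 0.0
1.85 [ 0.51610104 -0.13943486  0.23033991] [[0.061, 0.998, -0.001], [0.998, -0.061, 0.001], [0.001, -0.002, -1.0]] [-27.8  20.3  76.8   0.   82.9 -24.3] -3.477331415897854
```

```bash
python3 -m handwheel '0 0.1 -3.5 0 0 0 1; 0 0.1 -7 0 0 0 1; 0 0.1 -10 0 0 0 1; 0 0.1 -12 0 0 0 1; 0 0.1 -13.2 0 0 0 1; 0 0.1 -13.8 0 0 0 1; 0 0.1 -13.8 0 0 0 1' 40
python3 -m handwheel '0 0 0 0 0 0 0; 0 0 0 0 0 0 0; 0 0 0 0 0 0 0; 0 0 0 0 0 0 0; 0 0 0 0 0 0 0; 0 0 0 0 0 0 0; 0 0 0 0 0 0 0; 0 0 0 0 0 0 0' 40
```

```text
time_s: 2.43
position: [0.5153, -0.1359, 0.0925]
tool_rot: [[0.057, 0.998, -0.002], [0.998, -0.057, 0.001], [0.001, -0.002, -1.0]]
ft_force: [0.0, 1.4, -0.5]
grip_width: 0.0853
gripper_force: 0.0
time_s: 3.1
position: [0.517, -0.1372, 0.0939]
tool_rot: [[0.058, 0.998, 0.003], [0.998, -0.058, -0.001], [-0.0, 0.003, -1.0]]
ft_force: [5.2, 0.9, 1.3]
grip_width: 0.0135
gripper_force: 45.4
```

The bar is gripped at 13.5 mm. Now I'll turn it -67.5°.

```bash
python3 -m handwheel '0 0 0 0 0 -3 0; 0 0 0 0 0 -7 0; 0 0 0 0 0 -11 0; 0 0 0 0 0 -15 0; 0 0 0 0 0 -19 0; 0 0 0 0 0 -23 0; 0 0 0 0 0 -27 0; 0 0 0 0 0 -31 0'
python3 -m handwheel '0 0 0 0 0 -4 0; 0 0 0 0 0 -8 0; 0 0 0 0 0 -12 0; 0 0 0 0 0 -16 0; 0 0 0 0 0 -20 0; 0 0 0 0 0 -24 0; 0 0 0 0 0 -28 0; 0 0 0 0 0 -31 0'
python3 -m handwheel '0 0 0 0 0 -3 0; 0 0 0 0 0 -5.5 0; 0 0 0 0 0 -5.5 0; 0 0 0 0 0 -5.5 0; 0 0 0 0 0 -5.5 0; 0 0 0 0 0 -5.5 0'
python3 -m handwheel '0 0 0 0 0 0 1; 0 0 0 0 0 0 1; 0 0 0 0 0 0 1; 0 0 0 0 0 0 1; 0 0 0 0 0 0 1; 0 0 0 0 0 0 1; 0 0 0 0 0 0 1; 0 0 0 0 0 0 1'
```

```text
time_s: 3.77
position: [0.5175, -0.1373, 0.0939]
tool_rot: [[0.567, 0.824, 0.004], [0.824, -0.567, -0.001], [0.001, 0.003, -1.0]]
ft_force: [7.4, -0.6, 0.1]
grip_width: 0.0135
gripper_force: 45.0
time_s: 4.43
position: [0.5178, -0.1377, 0.0939]
tool_rot: [[0.91, 0.414, 0.004], [0.414, -0.91, -0.001], [0.003, 0.003, -1.0]]
ft_force: [9.5, -1.6, -2.5]
grip_width: 0.013
gripper_force: 44.9
time_s: 4.93
position: [0.5179, -0.1377, 0.0938]
tool_rot: [[0.945, 0.328, 0.005], [0.328, -0.945, -0.001], [0.004, 0.003, -1.0]]
ft_force: [9.0, -2.0, -1.7]
grip_width: 0.0133
gripper_force: 44.8
time_s: 5.6
position: [0.516, -0.137, 0.0933]
tool_rot: [[0.945, 0.328, -0.0], [0.328, -0.945, 0.0], [-0.0, -0.0, -1.0]]
ft_force: [-0.2, 0.6, 0.6]
grip_width: 0.0857
gripper_force: 0.0
```

Released. I'll lift straight up, then move back clear of the camera's view and check.

```bash
python3 -m handwheel '0 0 2 0 0 0 1; 0 0 5 0 0 0 1; 0 0 9 0 0 0 1; 0 0 13 0 0 0 1; 0 0 14 0 0 0 1; 0 0 14 0 0 0 1'
python3 -m handwheel '0 4 0 0 0 0 1; 0 8 0 0 0 0 1; 0 12 0 0 0 0 1; 0 16 0 0 0 0 1; 0 20 0 0 0 0 1; 0 24 0 0 0 0 1; 0 28 0 0 0 0 1; 0 28 0 0 0 0 1'
python3 - <<'E'
from h import *
snap('top','top1')
a=cv2.imread('pics/top1.png')[145:345,335:575]
cv2.imwrite('pics/c1.png',cv2.convertScaleAbs(cv2.resize(a,None,fx=3,fy=3,interpolation=cv2.INTER_CUBIC),alpha=1.5))
E
```

```text
time_s: 6.1
position: [0.517, -0.1375, 0.2368]
tool_rot: [[0.945, 0.328, 0.006], [0.328, -0.945, -0.003], [0.005, 0.005, -1.0]]
ft_force: [0.5, -0.3, 0.2]
grip_width: 0.0856
gripper_force: 0.0
time_s: 6.77
position: [0.5146, 0.1487, 0.2319]
tool_rot: [[0.943, 0.334, -0.003], [0.334, -0.943, 0.002], [-0.002, -0.002, -1.0]]
ft_force: [-1.2, -0.5, 0.2]
grip_width: 0.0857
gripper_force: 0.0
```

View pics/c1.png

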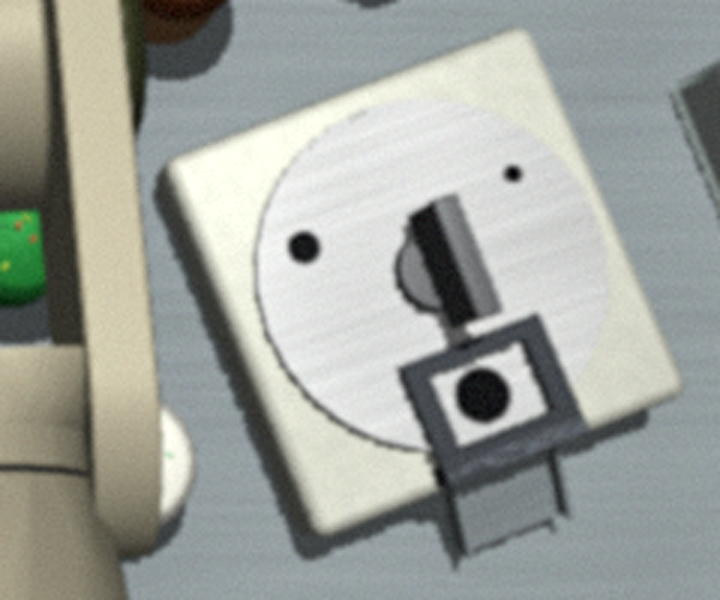

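The large hole at (484,395) shows whole in the window, whose centre is about (490,394), so it's off by under 3 mm. The cake's edge hasn't moved (x≈193) and the arm is clear.

```bash
python3 -c "
from rig import env
print(env.close_job())"
```

```text
the job is handed in; nothing more can be done
None
```

The dosing wheel is set for coarse sprinkles: the largest hole shows whole in the window, about 3 mm off centre. The grip is released, the cake shows no sign of having moved, and the job was handed in at about 7 s; no verdict came back.

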